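# Vent the photo dry box and hold its stuck lid ajar

## Task

Let air into the dry-storage box: first set the vent lever to its half-open position, standing straight up, while the lid is still shut. Then pull the lid by its bar handle until it breaks free from the sticky gasket, without letting it fly wide open, and hold it just ajar with its front edge about 35 mm above the shut position. Leave the lever upright and everything else where it stands, and finish while still gripping the handle and holding the lid steady at that gap.

Things in the scene. Friction and masses are not known exactly. Their poses are not given: they have to be found in the camera images.
- dry_box: grey plastic case, fixed to the table, 200 x 200 mm, rim 85 mm above the table, with an aluminium lid. Origin: centre of its underside. Its x axis points from the handle side (front, towards the robot) to the lid's hinge (back), y to its left, z up. Two grey blocks 75 x 58 x 85 mm stand against its left and right sides: one is the vent valve with the lever, the other a round-dial gauge (they may be either way round).
- lid (a joint): lid angle: 0 shut, 0.5 rad stop. Aluminium, 204 x 204 x 10 mm, about 0.45 kg (varies), top 97 mm above the table when shut. Its gasket needs about 15 N up at the handle to start, most in the first 2 mm, then fading; past 0.09 rad only the weight (2.5 N at the handle) is left. Let go, it falls shut and sticks again. The front edge rises 20 mm per 0.1 rad: 35 mm is 0.175 rad.
- lid_handle (a point): centre of the lid's round black bar handle, 14 mm thick and 100 mm long along the box's y, standing on two posts (12 mm thick, 84 mm apart); the bar's centre is 36 mm above the lid's top face (133 mm above the table when shut), near the lid's front edge, 180 mm in front of the hinge and 48 mm above it. Best gripped in its middle from above, across the bar. Moves with the lid.
- lid_hinge (a point): middle of the lid's hinge line, at the back rim of the box, 85 mm above the table, 100 mm behind the box's centre; the line runs along the box's y. The lid turns about it, front edge upward.
- vent_lever (a joint): angle of the vent lever: 0 when it leans 0.9 rad (52 degrees) from upright towards the front of the box (-x of the box), 0.9 rad when it stands straight up (half open), 1.8 rad when it leans as far to the back. Stays where it is left; needs about 2 N at its grip.
- lever_grip (a point): centre of the lever's black cross grip, a cylinder 18 mm thick and 24 mm long along the box's y, at the end of a 10 mm thick steel stalk, 90 mm from the pivot. Swings in a plane parallel to the box's x and z. Can be pinched from above by its two flat ends (24 mm apart).
- lever_pivot (a point): the lever's pivot, 105 mm above the table on the vent block, between two steel cheeks; its axis runs along the box's y.
- glue_bottle: white glue bottle, 38 mm across, 85 mm tall, loose; a bystander, leave it alone. Origin: centre of its underside.
- spool: small brass spool, 30 mm across, 30 mm tall, loose; a bystander, leave it alone. Origin: centre of its underside.
- tape_roll: cardboard tape ring lying flat, 72 mm across, 20 mm tall, loose; a bystander, leave it alone. Origin: centre of its underside.
- pot: white ceramic pot, 72 mm across, 90 mm tall, loose; a bystander, leave it alone. Origin: centre of its underside.
- eraser: white eraser, 50 x 22 x 13 mm, loose; a bystander, leave it alone. Origin: centre of its underside.
- bead_jar: small glass jar with metal cap, 54 mm across, 65 mm tall, loose; a bystander, leave it alone. Origin: centre of its underside.
- cutter: red craft cutter lying flat, 120 x 18 x 12 mm with a short blade, loose; a bystander, leave it alone. Origin: centre of its underside.
There are look-alikes about, which are no part of the job. What is shaped like the part that bears vent_lever but pink is not meant.

How it is judged:
By the outcome, as a careful person would: the job done as asked, in the order asked, and still so for the second after the job is handed in, while the arm keeps its last pose, push and grip.
It also fails if it takes over 48 s, if anything falls off the work surface, if the arm or the gripper's body presses on something with over 40 N, if the wrist force passes 120 N, or if a joint passes its speed limit or range.

## Robot

A 7-joint arm with a two-finger parallel gripper is mounted at the origin on the work surface. World frame = base frame: x ahead of the robot, y to its left, z up, the work surface at z = 0. Lengths are in m, angles in rad, forces in N, time in s.
With the tool pointing down it reaches from about 0.4 to 0.85 m from the base axis. Payload 10.4 kg.
Tool frame: the origin (TCP) lies between the finger pads; the fingertips stand 11 mm ahead of it and the grasp point (between the pads) lies 8 mm behind it (ctrl.tips_ahead is the distance from the TCP to the fingertips, in m); z points along the fingers, y is the line along which they close (so a half turn about z gives the same grasp; the last joint's range is limited). The gripper opens to 87 mm and grips with 3 to 60 N. Pads are 19 mm wide; open, the fingers measure 117 mm over their backs; the gripper's body (75 mm by 190 mm) begins 51 mm behind the grasp point.
Start: joints at [1.191, 0.332, -0.065, 1.46, 0.022, 1.35, -0.088], TCP at [0.218, -0.586, 0.195] pointing down, gripper open.
Joint ranges: [-2.6, 2.6], [-0.5, 2.12], [-1.47, 1.34], [0.16, 2.42], [-1.27, 4.41], [0.06, 2.06], [-2.6, 2.6]. Speed limits (rad/s): [2.22, 2.22, 2.79, 2.79, 3.14, 3.14, 3.14].

## Interface

Orientations are given as a unit quaternion [x, y, z, w].
In Python, from bench import telemetry, read_camera, camera_info, workorder, ctrl gives the robot as it stands.
- The arm moves only by the shell command python3 -m jog 'ROWS'. ROWS is JSON, a list of rows, each an object with "dr": the turn, a rotation vector about the world's x, y, z in rad, a list of three; "delta_pos": the shift along the world's x, y, z in cm, a list of three; "claw": the opening, from 0 (shut) to 1 (fully open). A call has exactly 10 rows; each row is the pose to reach, as a shift and turn from the pose commanded when the call began; what a row does not reach only later rows make up. A row lasts 1/8 s, in which the tool goes at most 62.5 mm and 10.7 degrees, less where a joint would pass 70% of its speed; a pose out of reach is approached as far as the arm can. A call with a gripper value outside its range is refused whole. The fingers move at their own pace and stop on an object; the grip force is fixed at half the most. Time passes only in rows, so rows that repeat a pose let the fingers close, or fill a call up. It gives the time, the measured TCP pose, the force, the opening and the grip force at its end, in the units of the state.
- telemetry.read_state(): the state, without advancing time (a new reading comes with each control period).
- read_camera(name): name is "scene" or "top"; returns the picture (420x560x3 uint8, blue, green, red); there is no depth.
- camera_info(name): a dict with "camera_matrix" (3x3 intrinsics, pixels), "pose" (4x4, takes a point from camera to world coordinates). Camera axes: x right, y down, z forward; pixel columns grow to the right and rows downward; lengths in m; the calibration is good to about 2 mm. A picture is of the moment at which its call begins. camera_info takes no time and is no camera call.
- workorder.close_job(): hands the job in; it is judged then, once.
The state is a dict: "clock": time; "joints": joint angles; "joint_vel": joint speeds; "joint_efforts": joint torques, N m; "eef_pos": TCP position; "ee_rot": TCP orientation; "contact_force": force on the tool from outside, world axes, zero at the start; "wrist_torque": the same for the moment, N m; "finger_gap": finger opening in m; "grasp_force": force on a finger pad.
Only numpy, scipy, OpenCV 4.12 (cv2) and the standard library are available. Lean on these libraries where they do the work, as an engineer would, in place of code of your own. Each camera call takes 0.05 s, during which the arm holds its last target. There are 200 camera calls.

## Working session

There is one attempt and no reset: what is moved stays moved. The work goes in short steps, Python scripts to look and compute and a shell command to move; the robot and the scene stay as the last step left them, time stands still between calls to the robot, and variables do not carry over. Pictures are saved under pics/ and viewed, at most 10 in all, crops included, and the job is handed in when it is done.

```bash
mkdir -p pics; ls; python3 - <<'E'
from bench import telemetry, read_camera, camera_info
import cv2,numpy as np
for n in("scene","top"):
    cv2.imwrite(f"pics/{n}0.png",read_camera(n)); i=camera_info(n)
    print(n,np.round(i["camera_matrix"],1).tolist(),np.round(i["pose"],3).tolist())
s=telemetry.read_state();print(s)
E
```

```text
pics
scene [[506.4, 0.0, 281.6], [0.0, 506.4, 210.2], [0.0, 0.0, 1.0]] [[-0.593, 0.669, -0.448, 1.015], [0.805, 0.484, -0.344, 0.465], [-0.013, -0.565, -0.825, 1.157], [0.0, 0.0, 0.0, 1.0]]
top [[426.2, 0.0, 281.1], [0.0, 426.2, 213.3], [0.0, 0.0, 1.0]] [[0.071, -0.973, 0.219, 0.165], [-0.997, -0.071, 0.009, 0.027], [0.006, -0.219, -0.976, 1.434], [0.0, 0.0, 0.0, 1.0]]
{'clock': 0.1, 'joints': array([ 1.19138523,  0.33279892, -0.06469588,  1.46084012,  0.02159581,
        1.34989244, -0.08847617]), 'joint_vel': array([ 0.00065392, -0.00146654, -0.00044281, -0.00203169,  0.00078122,
        0.00050392,  0.00088008]), 'joint_efforts': array([ 1.48619842e-03, -6.24542356e+01,  2.45973672e-02, -3.90714169e+01,
       -6.15901756e-02,  3.67160083e-02,  1.11689214e-04]), 'eef_pos': array([ 0.21817012, -0.58528841,  0.19384782]), 'ee_rot': array([ 9.84124345e-01,  1.77479259e-01, -1.36216250e-04, -6.06721790e-04]), 'contact_force': array([-0.01003587, -0.23427404,  0.59090987]), 'wrist_torque': array([-0.01108226, -0.0160177 ,  0.03168567]), 'grasp_force': 0.0, 'finger_gap': 0.08739431568532297}
```

View pics/scene0.png

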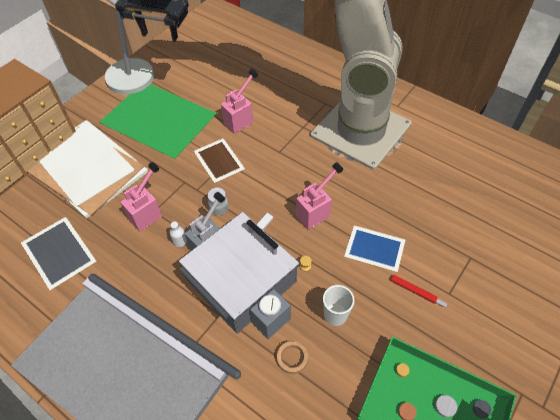

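View pics/top0.png

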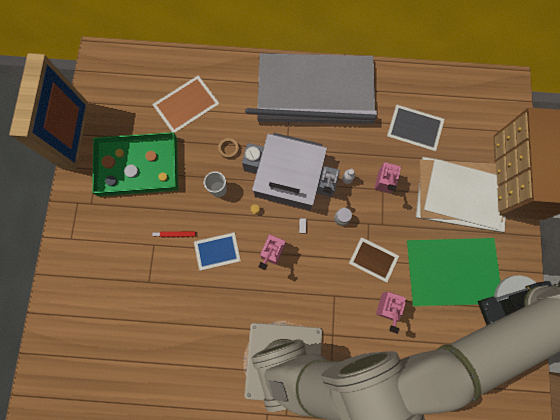

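Candidates for the lever in the scene view: pink ones at (140,205), (237,110) and (314,205), and a grey one at (205,222) attached to the box. The grey one fits, since it stands against the box and isn't pink. The gauge is at (270,312). I'll confirm with a crop.

```bash
python3 - <<'E'
import cv2,numpy as np
a=cv2.imread("pics/scene0.png")[180:345,150:330]; b=cv2.imread("pics/top0.png")[125:225,230:365]
a=cv2.resize(a,None,fx=2.2,fy=2.2,interpolation=2); b=cv2.resize(b,None,fx=2.95,fy=2.95,interpolation=2)
h=max(a.shape[0],b.shape[0]); c=np.zeros((h,a.shape[1]+b.shape[1],3),np.uint8)
c[:a.shape[0],:a.shape[1]]=a; c[:b.shape[0],a.shape[1]:]=b; cv2.imwrite("pics/crop0.png",c);print(c.shape,a.shape)
E
```

```text
(363, 794, 3) (363, 396, 3)
```

View pics/crop0.png

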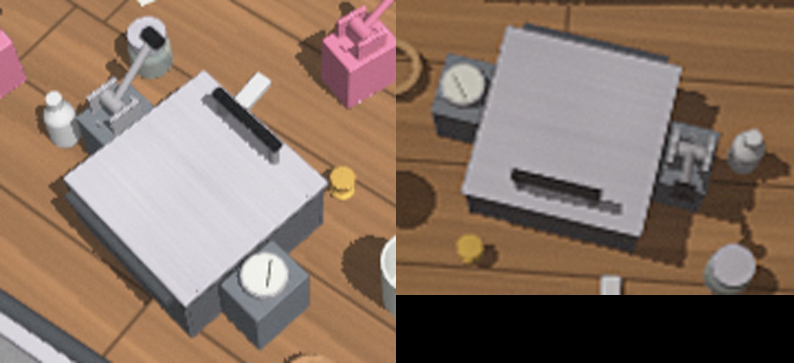

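The crop confirms it: the grey vent lever is on the box's right side, leaning forward, with its grip at about (219,197) in scene and (328,188) in top. The bar handle runs (248,223)–(276,247) in scene. Next I'll triangulate both with colour masks.

```bash
cat > h.py <<'E'
from bench import telemetry, read_camera, camera_info
import cv2,numpy as np
def cam(n): i=camera_info(n); return np.array(i["camera_matrix"]),np.array(i["pose"])
def ray(n,p):
    K,T=cam(n); d=T[:3,:3]@np.linalg.solve(K,[p[0],p[1],1.]); return T[:3,3],d/np.linalg.norm(d)
def plane(n,p,z):
    o,d=ray(n,p); return o+d*(z-o[2])/d[2]
def tri(p,q):
    o1,d1=ray("scene",p);o2,d2=ray("top",q)
    s=np.linalg.lstsq(np.c_[d1,-d2],o2-o1,rcond=None)[0]; a=o1+d1*s[0];b=o2+d2*s[1]
    return (a+b)/2,np.linalg.norm(a-b)
def dark(img,box,t=45):
    x0,y0,x1,y1=box; m=(img[y0:y1,x0:x1].max(2)<t).astype(np.uint8)
    k,l,s,c=cv2.connectedComponentsWithStats(m); j=1+s[1:,4].argmax()
    r=cv2.minAreaRect(np.argwhere(l==j)[:,::-1].astype(np.float32)+[x0,y0])if 0 else cv2.minAreaRect((np.argwhere(l==j)[:,::-1]+np.array([x0,y0])).astype(np.float32))
    return c[j]+[x0,y0],s[j,4],r
E
python3 - <<'E'
from h import *
S=cv2.imread("pics/scene0.png");T=cv2.imread("pics/top0.png")
P={}
for nm,bs,bt in(("handle",(240,215,285,255),(262,178,306,199)),("grip",(208,188,230,206),(318,178,338,198))):
  for t in(40,55):
    a,na,ra=dark(S,bs,t);b,nb,rb=dark(T,bt,t)
    print(nm,t,a.round(1),na,np.round(ra[0],1),np.round(ra[1],1),b.round(1),nb,np.round(rb[0],1),np.round(rb[1],1))
    print(' tri',tri(a,b), tri(ra[0],rb[0]))
    print(' boxpts', [plane("scene",p,.133).round(3).tolist() for p in cv2.boxPoints(ra)],[plane("top",p,.133).round(3).tolist() for p in cv2.boxPoints(rb)])
# lid by brightness
for n,I,c in(("scene",S,(235,270)),("top",T,(290,160))):
    hsv=cv2.cvtColor(I,cv2.COLOR_BGR2HSV); m=((hsv[...,1]<40)&(hsv[...,2]>130)).astype(np.uint8)
    k,l,s,cc=cv2.connectedComponentsWithStats(m); j=l[c[1],c[0]]
    mm=cv2.morphologyEx((l==j).astype(np.uint8),cv2.MORPH_OPEN,np.ones((9,9)))
    r=cv2.minAreaRect(np.argwhere(mm)[:,::-1].astype(np.float32))
    h=cv2.convexHull(np.argwhere(mm)[:,::-1].astype(np.int32)); q=cv2.approxPolyDP(h,8,True)[:,0]
    print(n,s[j],q.tolist()); print([plane(n,p,.097).round(4).tolist() for p in q])
E
```

```text
handle 40 [254.8 229. ] 22 [255.5 229.5] [15.6  2.1] [271. 184.] 8 [271.5 184.5] [3. 3.]
 tri (array([0.54994888, 0.05777936, 0.17666126]), np.float64(0.04575708407048295)) (array([0.54889764, 0.05717713, 0.17289432]), np.float64(0.04351362130582652))
 boxpts [[0.538, -0.0, 0.133], [0.532, 0.0, 0.133], [0.543, 0.041, 0.133], [0.549, 0.04, 0.133]] [[0.553, 0.082, 0.133], [0.554, 0.073, 0.133], [0.544, 0.072, 0.133], [0.543, 0.081, 0.133]]
handle 55 [261.7 233.8] 184 [261.7 233.9] [37.7  4.9] [284.  187.3] 107 [283.7 187.3] [30.1  3.6]
 tri (array([0.54160244, 0.03804673, 0.1319803 ]), np.float64(0.0031419904063224)) (array([0.5417265 , 0.03862454, 0.13227828]), np.float64(0.002111619429886763))
 boxpts [[0.539, -0.009, 0.133], [0.527, -0.009, 0.133], [0.544, 0.088, 0.133], [0.556, 0.087, 0.133]] [[0.545, 0.086, 0.133], [0.557, 0.084, 0.133], [0.539, -0.01, 0.133], [0.528, -0.008, 0.133]]
grip 40 [220.1 198.8] 18 [219.1 198.9] [9.2 3.8] [327.9 187.6] 7 [327.7 187.5] [5.4 1.1]
 tri (array([ 0.53881927, -0.09428148,  0.16497497]), np.float64(0.011039473623648675)) (array([ 0.53981122, -0
[... 428 characters left out ...]
739030482)) (array([ 0.53366963, -0.09194381,  0.16594872]), np.float64(0.004557931150487529))
 boxpts [[0.523, -0.127, 0.133], [0.508, -0.127, 0.133], [0.514, -0.099, 0.133], [0.529, -0.099, 0.133]] [[0.535, -0.064, 0.133], [0.561, -0.07, 0.133], [0.549, -0.122, 0.133], [0.523, -0.116, 0.133]]
scene [ 179  188  120  132 7006] [[294, 267], [230, 315], [183, 257], [202, 230], [241, 219]]
[[0.5528, 0.1427, 0.097], [0.7342, 0.0975, 0.097], [0.687, -0.0878, 0.097], [0.6029, -0.1017, 0.097], [0.5208, -0.0439, 0.097]]
top [ 252  134   75   71 3375] [[324, 147], [315, 194], [254, 190], [267, 136]]
[[0.7016, -0.0863, 0.097], [0.5374, -0.0651, 0.097], [0.5363, 0.1337, 0.097], [0.7266, 0.1062, 0.097]]
```

Handle centre is about (0.542, 0.038, 0.133), box yaw about -0.183, and the lever grip is about (0.533, -0.093, 0.161), so the lever is at its 0 stop. I'll move above the grip with tool y along the box's y.

```bash
python3 -m jog '[{"delta_pos":[0,0,6],"dr":[0,0,0],"claw":0.7},{"delta_pos":[5,7,9],"dr":[0,0,-0.1],"claw":0.7},{"delta_pos":[9,12,9],"dr":[0,0,-0.2],"claw":0.7},{"delta_pos":[13,18,9],"dr":[0,0,-0.3],"claw":0.7},{"delta_pos":[17,25,9],"dr":[0,0,-0.4],"claw":0.7},{"delta_pos":[21,31,9],"dr":[0,0,-0.54],"claw":0.7},{"delta_pos":[25,37,9],"dr":[0,0,-0.54],"claw":0.7},{"delta_pos":[29,43,9],"dr":[0,0,-0.54],"claw":0.7},{"delta_pos":[31.5,49.2,9],"dr":[0,0,-0.54],"claw":0.7},{"delta_pos":[31.5,49.2,9],"dr":[0,0,-0.54],"claw":0.7}]'; python3 - <<'E'
from h import *
s=telemetry.read_state();print(s['clock'],s['joints'].round(2),s['eef_pos'],s['ee_rot'])
S=read_camera("scene");T=read_camera("top")
a=cv2.resize(S[150:300,150:300],None,fx=2.6,fy=2.6);b=cv2.resize(T[110:260,240:390],None,fx=2.6,fy=2.6)
cv2.imwrite("pics/c1.png",np.hstack([a,b]))
E
```

```text
clock: 1.35
eef_pos: [0.5213, -0.1151, 0.2844]
ee_rot: [0.996, -0.092, -0.0, 0.0]
contact_force: [1.9, 0.6, 0.8]
finger_gap: 0.061
grasp_force: 0.0
1.35 [ 0.55  0.13 -0.46  1.53  0.06  1.49 -1.67] [ 0.52128375 -0.11507642  0.28438315] [ 9.95791175e-01 -9.16510426e-02 -1.03838698e-04  1.10308614e-04]
```

View pics/c1.png

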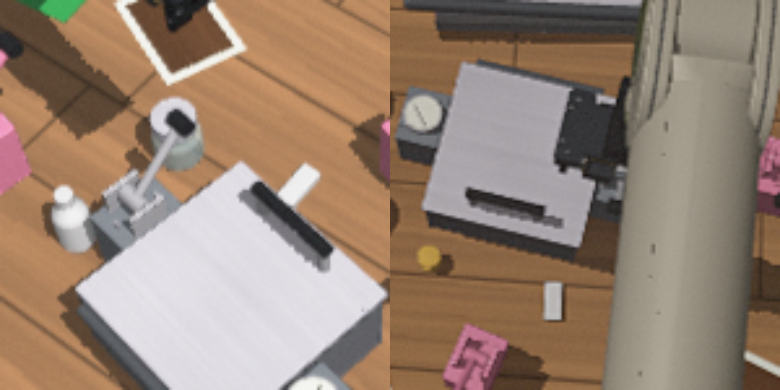

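The grip is still at about scene (219,197), with the gripper hovering behind and above it. I'll lower part-way and let the arm settle.

```bash
python3 -m jog '[{"delta_pos":[0,0,0],"dr":[0,0,0],"claw":0.7},{"delta_pos":[0,0,-1],"dr":[0,0,0],"claw":0.7},{"delta_pos":[0,0,-2],"dr":[0,0,0],"claw":0.7},{"delta_pos":[0,0,-3],"dr":[0,0,0],"claw":0.7},{"delta_pos":[0,0,-4],"dr":[0,0,0],"claw":0.7},{"delta_pos":[0,0,-5],"dr":[0,0,0],"claw":0.7},{"delta_pos":[0,0,-6],"dr":[0,0,0],"claw":0.7},{"delta_pos":[0,0,-6],"dr":[0,0,0],"claw":0.7},{"delta_pos":[0,0,-6],"dr":[0,0,0],"claw":0.7},{"delta_pos":[0,0,-6],"dr":[0,0,0],"claw":0.7}]'
```

```text
clock: 2.7
eef_pos: [0.521, -0.1169, 0.225]
ee_rot: [0.996, -0.091, 0.0, 0.0]
contact_force: [-0.4, 0.1, -0.2]
finger_gap: 0.0606
grasp_force: 0.0
```

```bash
python3 -m jog '[{"delta_pos":[0.5,1.2,0],"dr":[0,0,0],"claw":0.7},{"delta_pos":[1.1,2.4,0],"dr":[0,0,0],"claw":0.7},{"delta_pos":[1.1,2.4,-1.5],"dr":[0,0,0],"claw":0.7},{"delta_pos":[1.1,2.4,-3],"dr":[0,0,0],"claw":0.7},{"delta_pos":[1.1,2.4,-4.5],"dr":[0,0,0],"claw":0.7},{"delta_pos":[1.1,2.4,-6],"dr":[0,0,0],"claw":0.7},{"delta_pos":[1.1,2.4,-7],"dr":[0,0,0],"claw":0.7},{"delta_pos":[1.1,2.4,-7.2],"dr":[0,0,0],"claw":0.7},{"delta_pos":[1.1,2.4,-7.2],"dr":[0,0,0],"claw":0.7},{"delta_pos":[1.1,2.4,-7.2],"dr":[0,0,0],"claw":0.7}]'; python3 - <<'E'
from h import *
S=read_camera("scene")
cv2.imwrite("pics/c2.png",cv2.resize(S[130:270,150:310],None,fx=4,fy=4,interpolation=2))
s=telemetry.read_state()
for p in ([s['eef_pos']-[0,0,-.008]]):
    K,T=cam("scene");c=T[:3,:3].T@(p-T[:3,3]);u=K@c/c[2];print(u,(u[:2]-[150,130])*4)
E
```

```text
clock: 3.95
eef_pos: [0.5322, -0.0929, 0.1531]
ee_rot: [0.996, -0.091, 0.0, 0.0]
contact_force: [0.6, 0.3, 0.3]
finger_gap: 0.061
grasp_force: 0.0
[220.28425457 197.75326796   1.        ] [281.13701829 271.01307186]
```

View pics/c2.png

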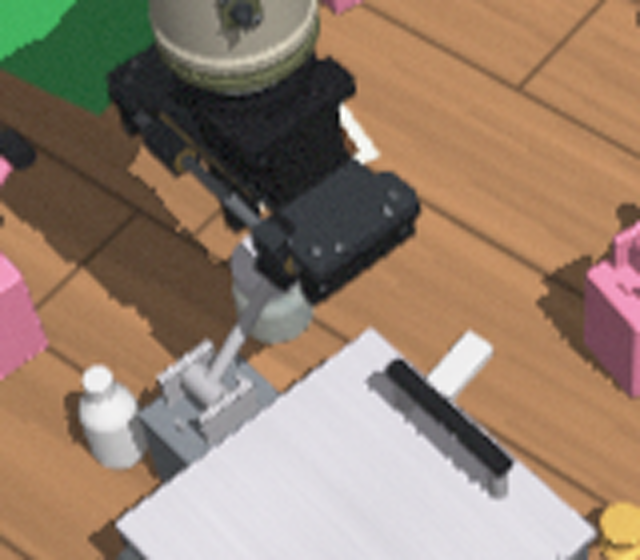

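The grip is between the fingers at crop (280,268), matching the projected grasp point (281,271). Closing.

```bash
python3 -m jog '[{"delta_pos":[0,0,0],"dr":[0,0,0],"claw":0.5},{"delta_pos":[0,0,0],"dr":[0,0,0],"claw":0.4},{"delta_pos":[0,0,0],"dr":[0,0,0],"claw":0.3},{"delta_pos":[0,0,0],"dr":[0,0,0],"claw":0.2},{"delta_pos":[0,0,0],"dr":[0,0,0],"claw":0.2},{"delta_pos":[0,0,0],"dr":[0,0,0],"claw":0.2},{"delta_pos":[0,0,0],"dr":[0,0,0],"claw":0.2},{"delta_pos":[0,0,0],"dr":[0,0,0],"claw":0.2},{"delta_pos":[0,0,0],"dr":[0,0,0],"claw":0.2},{"delta_pos":[0,0,0],"dr":[0,0,0],"claw":0.2}]'
```

```text
clock: 5.25
eef_pos: [0.5318, -0.0928, 0.1526]
ee_rot: [0.996, -0.091, 0.0, 0.0]
contact_force: [-0.2, 0.3, 0.6]
finger_gap: 0.0176
grasp_force: 0.0
```

Gap 17.6 mm with no force: nothing is held. I'll look again.

```bash
python3 - <<'E'
from h import *
S=read_camera("scene");T=read_camera("top")
a=cv2.resize(S[165:240,180:255],None,fx=5.3,fy=5.3,interpolation=2);b=cv2.resize(T[150:225,290:365],None,fx=5.3,fy=5.3,interpolation=2)
cv2.imwrite("pics/c3.png",np.hstack([a,b]))
s=telemetry.read_state()
for z in(.008,-.011):
  p=s['eef_pos']+[0,0,z]
  for n,o in(("scene",(180,165)),("top",(290,150))):
    K,M=cam(n);c=M[:3,:3].T@(p-M[:3,3]);u=K@c/c[2];print(n,z,(u[:2]-o)*5.3)
E
```

```text
scene 0.008 [214.13394975 173.84238978]
top 0.008 [188.39019459 217.08170701]
scene -0.011 [218.7620249  197.79322821]
top -0.011 [184.93294603 225.73547794]
```

View pics/c3.png

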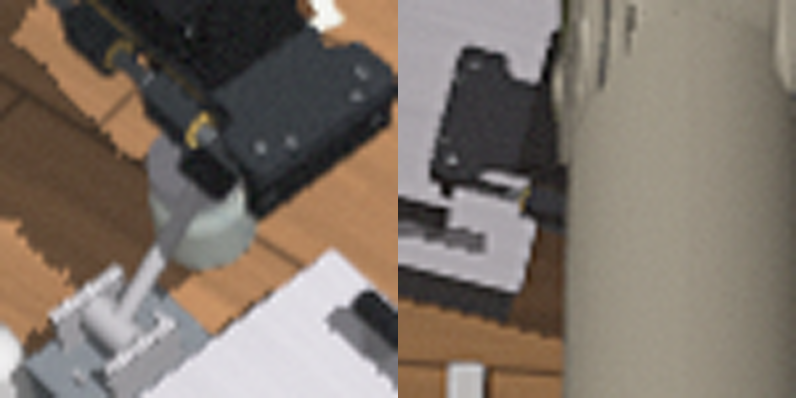

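```bash
python3 - <<'E'
from h import *
yv=np.array([.182,.983,0]);xv=np.array([.983,-.182,0]);H=np.array([.5417,.0385,.133])
for pv in((200.4,225.8),(200.8,224.5)):
  P=plane("scene",pv,.105);print("pivot",P.round(4),"box rel handle",(P-H)@xv,(P-H)@yv)
  for g in((219,197),(218.8,197.5)):
    o,d=ray("scene",g)
    for off in ((P-H)@yv,-.129):
      Q=o+d*((off-(o-H)@yv*-0 -0)-((o-H)@yv)+0)/(d@yv) 
      r=Q-P;print(Q.round(4),"len",np.hypot(r@xv,r[2]).round(4),"lean fwd",np.arctan2(-(r@xv),r[2]).round(3))
print("tri",tri((219,197),(327.6,188.4)),tri((219,197),(327.9,187.6)))
E
```

```text
pivot [ 0.5991 -0.1088  0.105 ] box rel handle 0.08320692826097739 -0.1343059193598129
[ 0.5326 -0.0964  0.1618] len 0.0883 lean fwd 0.872
[ 0.5366 -0.0918  0.1701] len 0.0917 lean fwd 0.781
[ 0.5334 -0.0966  0.1606] len 0.0869 lean fwd 0.877
[ 0.5374 -0.0919  0.1688] len 0.0902 lean fwd 0.785
pivot [ 0.5956 -0.1105  0.105 ] box rel handle 0.0801295236803787 -0.13664901568674165
[ 0.5308 -0.0985  0.1582] len 0.0847 lean fwd 0.891
[ 0.5366 -0.0918  0.1701] len 0.0895 lean fwd 0.756
[ 0.5316 -0.0986  0.1569] len 0.0832 lean fwd 0.897
[ 0.5374 -0.0919  0.1688] len 0.088 lean fwd 0.76
tri (array([ 0.53669711, -0.09564701,  0.16806955]), np.float64(0.005626406770444891)) (array([ 0.53812631, -0.09538097,  0.17024206]), np.float64(0.007605399396937848))
```

```bash
python3 - <<'E'
from h import *
from bench import ctrl
print(ctrl.tips_ahead)
S=read_camera("scene")
a=cv2.resize(S[165:215,185:245],None,fx=12,fy=12,interpolation=cv2.INTER_CUBIC)
a=cv2.convertScaleAbs(a,alpha=1.8,beta=20)
cv2.imwrite("pics/c4.png",a)
E
```

```text
0.011
```

View pics/c4.png

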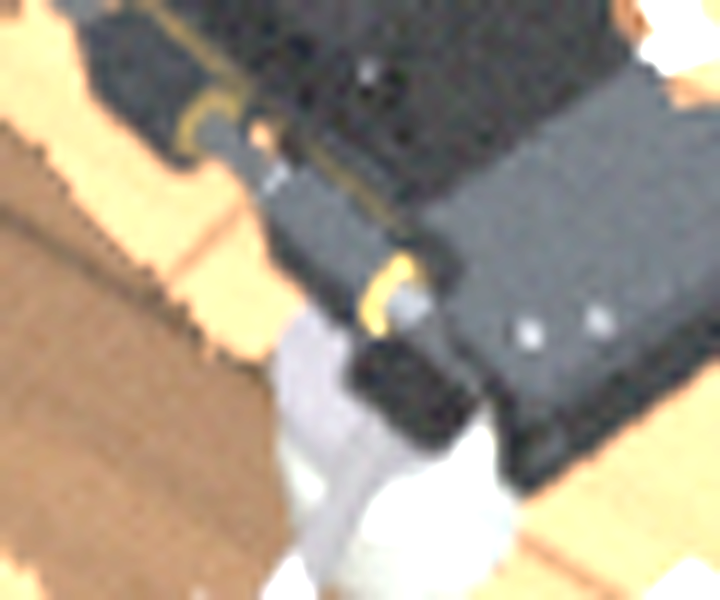

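The grip stays at scene (219.6,197.5), unoccluded and in front of the closed fingertips, so it must sit higher and further back along the ray. That fits a lean of about 0.75. I'll reopen, shift +8 mm x and +10 mm z, and close.

```bash
python3 -m jog '[{"delta_pos":[0,0,0],"dr":[0,0,0],"claw":0.7},{"delta_pos":[0,0,0],"dr":[0,0,0],"claw":0.7},{"delta_pos":[0,0,0],"dr":[0,0,0],"claw":0.7},{"delta_pos":[0.8,0.2,1],"dr":[0,0,0],"claw":0.7},{"delta_pos":[0.8,0.2,1],"dr":[0,0,0],"claw":0.7},{"delta_pos":[0.8,0.2,1],"dr":[0,0,0],"claw":0.1},{"delta_pos":[0.8,0.2,1],"dr":[0,0,0],"claw":0.1},{"delta_pos":[0.8,0.2,1],"dr":[0,0,0],"claw":0.1},{"delta_pos":[0.8,0.2,1],"dr":[0,0,0],"claw":0.1},{"delta_pos":[0.8,0.2,1],"dr":[0,0,0],"claw":0.1}]'
```

```text
clock: 6.65
eef_pos: [0.5398, -0.0908, 0.1626]
ee_rot: [0.996, -0.092, 0.0, 0.0]
contact_force: [0.5, -0.1, -0.8]
finger_gap: 0.0187
grasp_force: 0.0
```

```bash
python3 - <<'E'
from h import *
for i in range(8): S=read_camera("scene")
s=telemetry.read_state();print(s['clock'],s['finger_gap'],s['grasp_force'],s['contact_force'])
T=read_camera("top")
a=cv2.resize(S[170:230,190:250],None,fx=6.6,fy=6.6,interpolation=cv2.INTER_CUBIC)
b=cv2.resize(S[130:270,130:270],None,fx=2.83,fy=2.83,interpolation=cv2.INTER_CUBIC)
cv2.imwrite("pics/c5.png",cv2.convertScaleAbs(np.hstack([a,b[:396,:396]]),alpha=1.8,beta=20))
print(dark(S,(208,188,232,206),40)[:2])
E
```

```text
7.05 0.008721704177671085 0.0 [ 0.40805755 -0.76367834  0.97630835]
(array([222.20454545, 198.71590909]), np.int32(88))
```

View pics/c5.png

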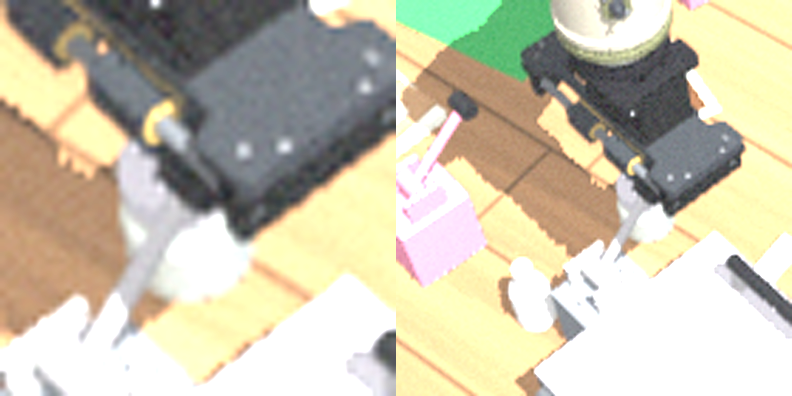

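```bash
python3 - <<'E'
from h import *
T=cv2.imread("pics/top0.png")
print("cols",list(range(314,344)))
for v in range(164,204): print(v,' '.join(f"{x:3d}" for x in T[v,314:344].max(1)))
S=cv2.imread("pics/scene0.png")
for v in range(190,206): print(v,' '.join(f"{x:3d}" for x in S[v,208:232].max(1)))
def pr(n,p):
    K,M=cam(n);c=M[:3,:3].T@(np.array(p)-M[:3,3]);u=K@c/c[2];return u[:2].round(1)
for p in([.597,-.109,.105],[.532,-.0955,.161],[.537,-.092,.169],[.5417,.0385,.133]):print(p,pr("scene",p),pr("top",p))
E
```

```text
cols [314, 315, 316, 317, 318, 319, 320, 321, 322, 323, 324, 325, 326, 327, 328, 329, 330, 331, 332, 333, 334, 335, 336, 337, 338, 339, 340, 341, 342, 343]
164 168 166 166 169 165 168 168 177 165  65  78  73  77  80  79  79  78  76  82  75  76  74  79  71 107 148 140 134 137 138
165 168 167 168 167 166 165 166 170 145  64  76  73  74  74  78  77  76  79  77  74  78  79  75  72 107 146 141 139 139 141
166 170 169 168 167 166 165 171 160 101  67  91  82  84  82  76  74  76  76  76  77  75  79  75  77 118 143 140 137 138 140
167 170 170 169 169 169 167 173 156  68  78 125 128 126 113  92  81  84  84  82  77  74  76  67 106 144 139 139 136 138 140
168 167 169 168 166 168 170 179 164  40  82 129 133 117 114 113 118 122 115  97  90  86  82  78 111 146 144 142 142 139 140
169 168 169 166 168 166 169 171 148  38  88 140 152 116 112 109 114 121 117 117 120 123 117  97 108 132 136 138 143 141 140
170 166 164 168 169 166 172 158 100  57  99 146 153 111 115 115 119 127 118 114 116 113 110 117 123 119  99 117 141 140 138
171 168 168 167 165 165 173 156  63  76 132 167 154  82 104 104  99 106 124 
[... 5121 characters left out ...]
02  99 105 137 189 196 159 168 186 160 105  55  34  37  62 105 141 179 182 158 159 163 162 162
202 106 106 106 116 123 128 154 180 189 179 148 114  90  84 120 156 150 180 183 157 156 162 161 161
203 100 119 113 107 125 132 173 184 184 164 148 162 144 135 156 158 167 170 170 158 158 162 161 162
204  93 120 129 111 115 162 182 188 175 144 149 155 157 153 159 171 169 166 146 153 154 165 167 162
205  89 108 132 133 140 175 187 182 153 141 139 151 156 162 167 172 168 158 137 146 155 170 172 171
[0.597, -0.109, 0.105] [200.9 225.2] [329.6 176.7]
[0.532, -0.0955, 0.161] [219.5 197.2] [326.4 190.9]
[0.537, -0.092, 0.169] [218.9 197.3] [325.7 188.6]
[0.5417, 0.0385, 0.133] [261.2 233.6] [283.4 187.4]
```

```bash
python3 - <<'E'
from h import *
def pr(n,p):
    K,M=cam(n);c=M[:3,:3].T@(np.array(p)-M[:3,3]);u=K@c/c[2];return u[:2].round(1)
print("grip tri",tri((219.3,197),(327.3,189.7)))
t=np.array([.5318,-.0928,.1526]);yv=np.array([.182,.983,0]);xv=np.array([.983,-.182,0])
for z in(.059,.09,.12):
  for sx in(1,-1):
    for sy in(1,-1):print(z,sx,sy,pr("scene",t+sx*.0375*xv+sy*.095*yv+[0,0,z]),pr("top",t+sx*.0375*xv+sy*.095*yv+[0,0,z]))
for sy in(-.024,-.009,.009,.024):print("tip",sy,pr("scene",t+sy*yv-[0,0,.011]-.0095*xv*-1))
E
```

```text
grip tri (array([ 0.5341063 , -0.09614803,  0.16440581]), np.float64(0.0036096374607062186))
0.059 1 1 [231.7 218.7] [299.6 167.1]
0.059 1 -1 [180.8 170.9] [361.1 182.4]
0.059 -1 1 [256.7 199.9] [293.4 190.3]
0.059 -1 -1 [205.4 154.4] [355.8 206. ]
0.09 1 1 [230.3 210.9] [300.1 163.7]
0.09 1 -1 [178.5 162.5] [363.1 179.3]
0.09 -1 1 [256.  191.9] [293.8 187.4]
0.09 -1 -1 [203.7 145.9] [357.7 203.4]
0.12 1 1 [229. 203.] [300.6 160.2]
0.12 1 -1 [176.1 154.2] [365.2 176.2]
0.12 -1 1 [255.2 183.8] [294.2 184.4]
0.12 -1 -1 [201.9 137.4] [359.6 200.9]
tip -0.024 [212.2 198.8]
tip -0.009 [216.  202.3]
tip 0.009 [220.6 206.7]
tip 0.024 [224.5 210.3]
```

The projection of the reported tips (about 206–210 rows) shows wood and jar instead of fingers, so the real fingertips sit higher than the grip. I'll reopen, centre at (0.534, -0.096), go lower and close.

```bash
python3 -m jog '[{"delta_pos":[0,0,0],"dr":[0,0,0],"claw":0.6},{"delta_pos":[0,0,0],"dr":[0,0,0],"claw":0.6},{"delta_pos":[-0.3,-0.2,0],"dr":[0,0,0],"claw":0.6},{"delta_pos":[-0.6,-0.4,0],"dr":[0,0,0],"claw":0.6},{"delta_pos":[-0.6,-0.4,-1],"dr":[0,0,0],"claw":0.6},{"delta_pos":[-0.6,-0.4,-2],"dr":[0,0,0],"claw":0.6},{"delta_pos":[-0.6,-0.4,-2.6],"dr":[0,0,0],"claw":0.15},{"delta_pos":[-0.6,-0.4,-2.6],"dr":[0,0,0],"claw":0.15},{"delta_pos":[-0.6,-0.4,-2.6],"dr":[0,0,0],"claw":0.15},{"delta_pos":[-0.6,-0.4,-2.6],"dr":[0,0,0],"claw":0.15}]'; python3 -m jog '[{"delta_pos":[0,0,0],"dr":[0,0,0],"claw":0.15},{"delta_pos":[0,0,0],"dr":[0,0,0],"claw":0.15},{"delta_pos":[0,0,0],"dr":[0,0,0],"claw":0.15},{"delta_pos":[0,0,0],"dr":[0,0,0],"claw":0.15},{"delta_pos":[0,0,0],"dr":[0,0,0],"claw":0.6},{"delta_pos":[0,0,0],"dr":[0,0,0],"claw":0.6},{"delta_pos":[0,0,0],"dr":[0,0,0],"claw":0.6},{"delta_pos":[0,0,-0.5],"dr":[0,0,0],"claw":0.6},{"delta_pos":[0,0,-1],"dr":[0,0,0],"claw":0.6},{"delta_pos":[0,0,-1.5],"dr":[0,0,0],"claw":0.6}]'
```

```text
clock: 8.35
eef_pos: [0.5338, -0.0957, 0.1368]
ee_rot: [0.996, -0.092, 0.0, 0.001]
contact_force: [-0.6, -0.6, -0.2]
finger_gap: 0.0237
grasp_force: 30.0
clock: 9.6
eef_pos: [0.5336, -0.0948, 0.121]
ee_rot: [0.996, -0.091, -0.0, 0.0]
contact_force: [-1.1, -0.1, 0.1]
finger_gap: 0.0521
grasp_force: 0.0
```

It gripped at TCP z=0.137 (gap 23.7 mm, 30 N) but not at 0.153, so the tips really are about 3–4 cm higher than reported. At 0.121 now; I'll close here for a centred pinch.

```bash
python3 -m jog '[{"delta_pos":[0,0,0],"dr":[0,0,0],"claw":0.15},{"delta_pos":[0,0,0],"dr":[0,0,0],"claw":0.15},{"delta_pos":[0,0,0],"dr":[0,0,0],"claw":0.15},{"delta_pos":[0,0,0],"dr":[0,0,0],"claw":0.15},{"delta_pos":[0,0,0],"dr":[0,0,0],"claw":0.15},{"delta_pos":[0,0,0],"dr":[0,0,0],"claw":0.15},{"delta_pos":[0,0,0],"dr":[0,0,0],"claw":0.15},{"delta_pos":[0,0,0],"dr":[0,0,0],"claw":0.15},{"delta_pos":[0,0,0],"dr":[0,0,0],"claw":0.15},{"delta_pos":[0,0,0],"dr":[0,0,0],"claw":0.15}]'; python3 - <<'E'
import numpy as np
xv=np.array([.983,-.182,0])
for a in np.arange(.1,.91,.1):
    d=.09*((np.sin(.9)-np.sin(.9-a))*xv+[0,0,np.cos(.9-a)-np.cos(.9)]);print(round(a,1),(d*100).round(2))
E
```

```text
clock: 10.85
eef_pos: [0.5337, -0.0955, 0.1217]
ee_rot: [0.996, -0.092, 0.0, 0.0]
contact_force: [-2.3, -5.3, 3.1]
finger_gap: 0.0241
grasp_force: 30.0
0.1 [ 0.58 -0.11  0.68]
0.2 [ 1.23 -0.23  1.29]
0.3 [ 1.93 -0.36  1.83]
0.4 [ 2.69 -0.5   2.3 ]
0.5 [ 3.48 -0.65  2.7 ]
0.6 [ 4.32 -0.8   3.  ]
0.7 [ 5.17 -0.96  3.23]
0.8 [ 6.05 -1.12  3.36]
0.9 [ 6.93 -1.28  3.41]
```

```bash
python3 -m jog '[{"delta_pos":[0.6,-0.1,0.7],"dr":[0,0,0],"claw":0.15},{"delta_pos":[1.2,-0.2,1.3],"dr":[0,0,0],"claw":0.15},{"delta_pos":[1.9,-0.35,1.8],"dr":[0,0,0],"claw":0.15},{"delta_pos":[2.7,-0.5,2.3],"dr":[0,0,0],"claw":0.15},{"delta_pos":[3.5,-0.65,2.7],"dr":[0,0,0],"claw":0.15},{"delta_pos":[4.3,-0.8,3.0],"dr":[0,0,0],"claw":0.15},{"delta_pos":[5.2,-0.95,3.2],"dr":[0,0,0],"claw":0.15},{"delta_pos":[6.05,-1.1,3.35],"dr":[0,0,0],"claw":0.15},{"delta_pos":[6.9,-1.3,3.4],"dr":[0,0,0],"claw":0.15},{"delta_pos":[6.9,-1.3,3.4],"dr":[0,0,0],"claw":0.15}]'; python3 - <<'E'
from h import *
for _ in range(2):S=read_camera("scene")
s=telemetry.read_state();print(s['eef_pos'],s['contact_force'],s['finger_gap'])
cv2.imwrite("pics/s6.png",S)
E
```

```text
clock: 12.1
eef_pos: [0.6026, -0.1078, 0.1549]
ee_rot: [0.996, -0.091, -0.001, -0.0]
contact_force: [-2.6, -3.9, -14.8]
finger_gap: 0.0238
grasp_force: 30.0
[ 0.60235283 -0.10774277  0.15494451] [ -1.56593056  -4.35300596 -16.56965454] 0.023497490545276348
```

```bash
python3 -m jog '[{"delta_pos":[0,0,-0.3],"dr":[0,0,0],"claw":0.15},{"delta_pos":[0,0,-0.3],"dr":[0,0,0],"claw":0.6},{"delta_pos":[0,0,-0.3],"dr":[0,0,0],"claw":0.6},{"delta_pos":[0,0,-0.3],"dr":[0,0,0],"claw":0.6},{"delta_pos":[0,0,1],"dr":[0,0,0],"claw":0.6},{"delta_pos":[0,0,3],"dr":[0,0,0],"claw":0.6},{"delta_pos":[0,0,6],"dr":[0,0,0],"claw":0.6},{"delta_pos":[-3,4,9],"dr":[0,0,0.15],"claw":0.8},{"delta_pos":[-5,8,9],"dr":[0,0,0.3],"claw":0.8},{"delta_pos":[-6,12,9],"dr":[0,0,0.45],"claw":0.8}]'; python3 - <<'E'
from h import *
S=read_camera("scene");T=read_camera("top")
s=telemetry.read_state();print(s['clock'],s['joints'].round(2),s['eef_pos'],s['ee_rot'])
a=cv2.resize(S[150:275,160:285],None,fx=3.2,fy=3.2,interpolation=2);b=cv2.resize(T[125:250,270:395],None,fx=3.2,fy=3.2,interpolation=2)
cv2.imwrite("pics/c7.png",np.hstack([a,b]))
E
```

```text
clock: 13.45
eef_pos: [0.5424, 0.0135, 0.2473]
ee_rot: [0.991, 0.135, 0.001, 0.0]
contact_force: [0.6, -0.1, -1.1]
finger_gap: 0.068
grasp_force: 0.0
13.55 [ 0.42  0.17 -0.6   1.57  0.1   1.42 -1.48] [0.54205728 0.01778375 0.24743006] [ 9.90367008e-01  1.38461357e-01  1.21496075e-03 -4.07316477e-04]
```

View pics/c7.png

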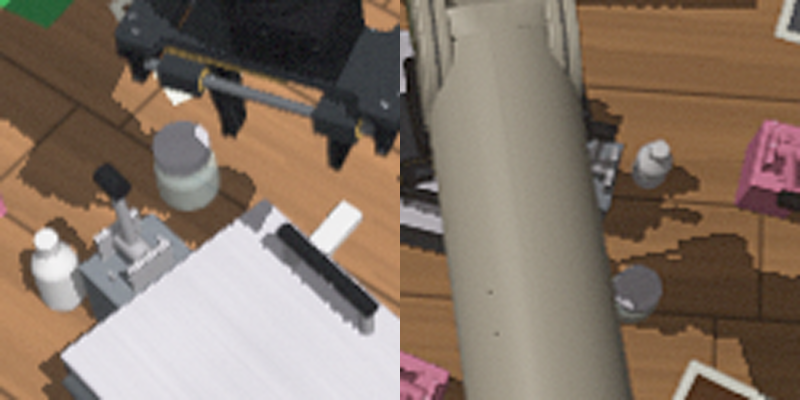

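Lever grip is now at scene (195,207) above the hub at (200,225), and looks upright. The finger tips are visible at about (231,192) and (266,202). I'll check the angle and the tool offset numerically.

```bash
python3 - <<'E'
from h import *
def pr(n,p):
    K,M=cam(n);c=M[:3,:3].T@(np.array(p)-M[:3,3]);u=K@c/c[2];return u[:2].round(1)
yv=np.array([.182,.983,0]);xv=np.array([.983,-.182,0])
S=read_camera("scene")
g,n,r=dark(S,(184,196,206,216),55);print("grip",g,n,r)
P0=np.array([.5341,-.0961,.1644])
for off in(-.004,0,.004):
  pts=[]
  for px in((219.3,197),r[0]):
    o,d=ray("scene",px);Q=o+d*((P0-o)@yv+off)/(d@yv);pts.append(Q)
  A,B=pts; 
  # pivot at z=.105: from B and A at radius .09
  pxs=[ (A@xv)+np.sqrt(.09**2-(A[2]-.105)**2) ]
  print(off,A.round(4),B.round(4),"pivot x from A",pxs[0],"B x",B@xv,"angle B fwd",np.arcsin((pxs[0]-B@xv)/.09))
s=telemetry.read_state();t=s['eef_pos'];q=s['ee_rot']
from scipy.spatial.transform import Rotation as R
ty=R.from_quat(q).as_matrix()[:,1];print(t,s['finger_gap'],ty)
for z in(-.011,.008,.02,.03,.04):
  print(z,[pr("scene",t+[0,0,z]+k*ty) for k in(.0437,-.0437)])
# hull of dark tips
m=(S.max(2)<60)
for v in range(180,212,2):print(v,np.flatnonzero(m[v,215:290])+215 if 1 else 0)
E
```

```text
grip [194.45070423 206.30985915] 71 ((194.75001525878906, 206.25001525878906), (11.31370735168457, 6.363961219787598), 45.0)
-0.004 [ 0.5292 -0.0993  0.1558] [ 0.5978 -0.112   0.1853] pivot x from A 0.6125873718487269 B x 0.6079981161848612 angle B fwd 0.051013853240602224
0 [ 0.5322 -0.0958  0.162 ] [ 0.6004 -0.1084  0.1914] pivot x from A 0.6102578052968126 B x 0.6098973391603489 angle B fwd 0.004005190002272852
0.004 [ 0.5353 -0.0922  0.1682] [ 0.603  -0.1048  0.1974] pivot x from A 0.6069905430101334 B x 0.6117965621358369 angle B fwd -0.053425624317074906
[0.54267148 0.01475572 0.24706612] 0.06906835065117094 [ 2.67954232e-01 -9.63431501e-01  5.22712081e-04]
-0.011 [array([232.4, 198.6]), array([268.6, 209.8])]
0.008 [array([231.6, 193.6]), array([268.3, 204.8])]
0.02 [array([231. , 190.3]), array([268.1, 201.6])]
0.03 [array([230.6, 187.6]), array([267.9, 198.9])]
0.04 [array([230.2, 184.8]), array([267.7, 196.2])]
180 [222 223 228 229 230 231 232 233 264 265 266 267 268 269 270 271 272 273]
182 [228 229 230 231 232 233 234 235 236 265 267 268 269 270 271 272 273 289]
184 [229 230 231 232 233 234 235 236 237 271 272 273 274 288]
186 [230 231 232 233 234 235 236 237 270 271 272 273 274 275 276 277 278 287]
188 [231 232 233 234 235 236 260 261 262 263 264 271 272 273 276 277 278 279
 280 281 282 283 284 285 286 287]
190 [231 232 233 234 235 261 262 263 264 265 266 267 268 269 270 271 278 279
 280 281 282 283 284 285 286]
192 [232 233 234 263 264 265 266 267 268 269 270 271 272 278 279 280 281 282
 283 284 285]
194 [265 266 267 268 269 270 271 272 279 280 281 282 283 284]
196 [265 266 267 268 269 270 280 281 282 283]
198 [265 266 267 268 269 270 282]
200 [265 266 267 268]
202 [266 267 268]
204 []
206 []
208 []
210 []
```

The lever is upright to within about 0.03 rad, so that part is done. Now I'll turn across the bar and go above the handle.

```bash
python3 -m jog '[{"delta_pos":[0,0.8,0],"dr":[0,0,0.18],"claw":0.8},{"delta_pos":[-0.1,1.6,0],"dr":[0,0,0.36],"claw":0.8},{"delta_pos":[-0.1,2.4,0],"dr":[0,0,0.54],"claw":0.8},{"delta_pos":[-0.1,2.4,0],"dr":[0,0,0.72],"claw":0.8},{"delta_pos":[-0.1,2.4,0],"dr":[0,0,0.9],"claw":0.8},{"delta_pos":[-0.1,2.4,0],"dr":[0,0,1.05],"claw":0.8},{"delta_pos":[-0.1,2.4,-2],"dr":[0,0,1.115],"claw":0.8},{"delta_pos":[-0.1,2.4,-5],"dr":[0,0,1.115],"claw":0.8},{"delta_pos":[-0.1,2.4,-8],"dr":[0,0,1.115],"claw":0.8},{"delta_pos":[-0.1,2.4,-9],"dr":[0,0,1.115],"claw":0.8}]'; python3 - <<'E'
from h import *
from scipy.spatial.transform import Rotation as R
for _ in range(5):S=read_camera("scene")
s=telemetry.read_state();ty=R.from_quat(s['ee_rot']).as_matrix()[:,1]
print(s['clock'],s['joints'].round(2),s['eef_pos'],np.arctan2(ty[1],ty[0]),s['contact_force'],s['finger_gap'])
a,n,r=dark(S,(240,215,285,255),55);print(a,n,r)
E
```

```text
clock: 14.85
eef_pos: [0.5414, 0.035, 0.1544]
ee_rot: [0.771, 0.636, -0.001, -0.001]
contact_force: [0.3, -0.3, -0.1]
finger_gap: 0.0696
grasp_force: 0.0
15.1 [ 0.47  0.25 -0.71  1.7   0.17  1.25 -0.47] [0.54263276 0.03611448 0.15691796] -0.18952548387686075 [ 0.41772572 -0.16529739 -0.71325823] 0.0698254619702638
[260.42424242 234.10606061] 198 ((260.25, 237.25001525878906), (34.64822769165039, 12.727920532226562), 45.0)
```

Good alignment. Descend gradually to z≈0.115, then 0.102.

```bash
python3 -m jog '[{"delta_pos":[0,0.2,-1],"dr":[0,0,0],"claw":0.8},{"delta_pos":[0,0.2,-2],"dr":[0,0,0],"claw":0.8},{"delta_pos":[0,0.2,-3],"dr":[0,0,0],"claw":0.8},{"delta_pos":[0,0.2,-3.5],"dr":[0,0,0],"claw":0.8},{"delta_pos":[0,0.2,-4],"dr":[0,0,0],"claw":0.8},{"delta_pos":[0,0.2,-4],"dr":[0,0,0],"claw":0.8},{"delta_pos":[0,0.2,-4],"dr":[0,0,0],"claw":0.8},{"delta_pos":[0,0.2,-4],"dr":[0,0,0],"claw":0.8},{"delta_pos":[0,0.2,-4],"dr":[0,0,0],"claw":0.8},{"delta_pos":[0,0.2,-4],"dr":[0,0,0],"claw":0.8}]'; python3 - <<'E'
from h import *
S=read_camera("scene");T=read_camera("top")
a=cv2.resize(S[170:290,190:310],None,fx=3.3,fy=3.3,interpolation=2);b=cv2.resize(T[120:240,230:350],None,fx=3.3,fy=3.3,interpolation=2)
cv2.imwrite("pics/c8.png",np.hstack([a,b]))
E
```

```text
clock: 16.35
eef_pos: [0.5418, 0.0381, 0.1157]
ee_rot: [0.771, 0.637, 0.0, 0.0]
contact_force: [0.7, 0.0, 0.5]
finger_gap: 0.0696
grasp_force: 0.0
```

View pics/c8.png

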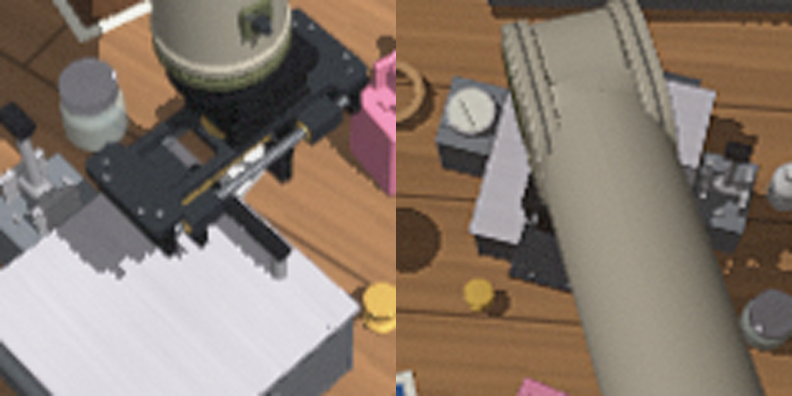

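The fingers straddle the bar (near finger at (180,235), far finger at (285,170), bar between), and the upright lever is clear at (25,135). Lower 1.5 cm and close gently.

```bash
python3 -m jog '[{"delta_pos":[0,0,-0.5],"dr":[0,0,0],"claw":0.8},{"delta_pos":[0,0,-1],"dr":[0,0,0],"claw":0.8},{"delta_pos":[0,0,-1.5],"dr":[0,0,0],"claw":0.6},{"delta_pos":[0,0,-1.5],"dr":[0,0,0],"claw":0.4},{"delta_pos":[0,0,-1.5],"dr":[0,0,0],"claw":0.2},{"delta_pos":[0,0,-1.5],"dr":[0,0,0],"claw":0.05},{"delta_pos":[0,0,-1.5],"dr":[0,0,0],"claw":0.05},{"delta_pos":[0,0,-1.5],"dr":[0,0,0],"claw":0.05},{"delta_pos":[0,0,-1.5],"dr":[0,0,0],"claw":0.05},{"delta_pos":[0,0,-1.5],"dr":[0,0,0],"claw":0.05}]'; python3 - <<'E'
from h import *
for _ in range(8):S=read_camera("scene")
s=telemetry.read_state()
print(s['clock'],s['eef_pos'],s['contact_force'],s['finger_gap'],s['grasp_force'])
E
```

```text
clock: 17.7
eef_pos: [0.5413, 0.0383, 0.1006]
ee_rot: [0.771, 0.637, -0.0, -0.0]
contact_force: [-5.1, 0.4, 4.2]
finger_gap: 0.013
grasp_force: 30.0
18.1 [0.54127856 0.03826142 0.10053527] [-5.66752667  0.73228534  4.38900357] 0.01326471062116339 29.994335174560547
```

The bar is gripped. I'll pull along the hinge arc with the tool kept upright, so the round bar turns in the pads, slowly through the break-free.

```bash
python3 -m jog '[{"delta_pos":[0.02,0,0.1],"dr":[0,0,0],"claw":0.05},{"delta_pos":[0.05,-0.01,0.2],"dr":[0,0,0],"claw":0.05},{"delta_pos":[0.08,-0.02,0.3],"dr":[0,0,0],"claw":0.05},{"delta_pos":[0.12,-0.02,0.45],"dr":[0,0,0],"claw":0.05},{"delta_pos":[0.16,-0.03,0.55],"dr":[0,0,0],"claw":0.05},{"delta_pos":[0.19,-0.04,0.65],"dr":[0,0,0],"claw":0.05},{"delta_pos":[0.22,-0.04,0.75],"dr":[0,0,0],"claw":0.05},{"delta_pos":[0.25,-0.05,0.9],"dr":[0,0,0],"claw":0.05},{"delta_pos":[0.25,-0.05,0.9],"dr":[0,0,0],"claw":0.05},{"delta_pos":[0.25,-0.05,0.9],"dr":[0,0,0],"claw":0.05}]'; python3 -c "
from bench import telemetry
print(telemetry.read_state()['wrist_torque'])"
```

```text
clock: 19.35
eef_pos: [0.5439, 0.0378, 0.1097]
ee_rot: [0.771, 0.637, -0.0, -0.0]
contact_force: [-6.9, 1.0, -6.9]
finger_gap: 0.0131
grasp_force: 30.0
[0.50748618 1.50273692 0.07395971]
```

```bash
python3 -m jog '[{"delta_pos":[0.07,-0.01,0.22],"dr":[0,0,0],"claw":0.05},{"delta_pos":[0.15,-0.03,0.44],"dr":[0,0,0],"claw":0.05},{"delta_pos":[0.22,-0.04,0.65],"dr":[0,0,0],"claw":0.05},{"delta_pos":[0.3,-0.06,0.87],"dr":[0,0,0],"claw":0.05},{"delta_pos":[0.39,-0.07,1.09],"dr":[0,0,0],"claw":0.05},{"delta_pos":[0.47,-0.09,1.31],"dr":[0,0,0],"claw":0.05},{"delta_pos":[0.56,-0.1,1.53],"dr":[0,0,0],"claw":0.05},{"delta_pos":[0.65,-0.12,1.74],"dr":[0,0,0],"claw":0.05},{"delta_pos":[0.74,-0.14,1.95],"dr":[0,0,0],"claw":0.05},{"delta_pos":[0.83,-0.15,2.16],"dr":[0,0,0],"claw":0.05}]'; python3 - <<'E'
from h import *
def pr(n,p):
    K,M=cam(n);c=M[:3,:3].T@(np.array(p)-M[:3,3]);u=K@c/c[2];return u[:2].round(1)
for _ in range(4):S=read_camera("scene")
s=telemetry.read_state();print(s['clock'],s['eef_pos'],s['contact_force'],s['finger_gap'],s['grasp_force'])
# lid outline and lid front-left corner
hsv=cv2.cvtColor(S,cv2.COLOR_BGR2HSV); m=((hsv[...,1]<40)&(hsv[...,2]>130)).astype(np.uint8)
k,l,st,cc=cv2.connectedComponentsWithStats(m); j=l[275,235]
h=cv2.convexHull(np.argwhere(l==j)[:,::-1].astype(np.int32));print(cv2.approxPolyDP(h,5,True)[:,0].tolist())
S0=cv2.imread("pics/scene0.png");hsv=cv2.cvtColor(S0,cv2.COLOR_BGR2HSV); m=((hsv[...,1]<40)&(hsv[...,2]>130)).astype(np.uint8)
k,l,st,cc=cv2.connectedComponentsWithStats(m); j=l[275,235]
h=cv2.convexHull(np.argwhere(l==j)[:,::-1].astype(np.int32));print("0:",cv2.approxPolyDP(h,5,True)[:,0].tolist())
H=np.array([.5417,.0385,.133]);yv=np.array([.182,.983,0]);xv=np.array([.983,-.182,0]);Z=np.array([0,0,1])
hg=H+.18*xv-.048*Z
for th in(0,.125,.15,.175,.2):
  r=lambda x,z:(x*np.cos(th)+z*np.sin(th))*xv+(-x*np.sin(th)+z*np.cos(th))*Z
  print(th,"frontleft",pr("scene",hg+r(-.202,.012)+.102*yv),"backleft",pr("scene",hg+r(.002,.012)+.102*yv))
print("lever",dark(S,(184,196,206,216),55)[:2])
cv2.imwrite("pics/c9.png",S)
E
```

```text
clock: 20.6
eef_pos: [0.5521, 0.0363, 0.1319]
ee_rot: [0.771, 0.637, -0.0, -0.0]
contact_force: [-7.7, 1.4, -1.2]
finger_gap: 0.0129
grasp_force: 30.0
20.8 [0.55226463 0.03630137 0.13215234] [-10.19311168   1.99610729   0.23410241] 0.01299520646711793 29.980769455432892
[[297, 258], [233, 319], [178, 261], [171, 223], [266, 228]]
0: [[298, 264], [234, 319], [179, 260], [189, 224], [208, 192], [221, 188]]
0 frontleft [297.5 262.7] backleft [231.4 318.7]
0.125 frontleft [296.7 258.3] backleft [230.9 319.2]
0.15 frontleft [296.4 257.6] backleft [230.8 319.3]
0.175 frontleft [296.1 256.8] backleft [230.7 319.4]
0.2 frontleft [295.7 256.1] backleft [230.6 319.5]
lever (array([194.38157895, 206.28947368]), np.int32(76))
```

The front corner rose 6 px, and 5.9 px is predicted at 0.175 rad. The lever hasn't moved. TCP rise is 31.6 mm against a target of 30.6, so I'll trim 1 mm, then hold.

```bash
python3 -m jog '[{"delta_pos":[-0.03,0,-0.05],"dr":[0,0,0],"claw":0.05},{"delta_pos":[-0.05,0,-0.1],"dr":[0,0,0],"claw":0.05},{"delta_pos":[-0.05,0,-0.1],"dr":[0,0,0],"claw":0.05},{"delta_pos":[-0.05,0,-0.1],"dr":[0,0,0],"claw":0.05},{"delta_pos":[-0.05,0,-0.1],"dr":[0,0,0],"claw":0.05},{"delta_pos":[-0.05,0,-0.1],"dr":[0,0,0],"claw":0.05},{"delta_pos":[-0.05,0,-0.1],"dr":[0,0,0],"claw":0.05},{"delta_pos":[-0.05,0,-0.1],"dr":[0,0,0],"claw":0.05},{"delta_pos":[-0.05,0,-0.1],"dr":[0,0,0],"claw":0.05},{"delta_pos":[-0.05,0,-0.1],"dr":[0,0,0],"claw":0.05}]'; python3 - <<'E'
from h import *
import numpy as np
# sub-pixel: vertical shift of front-left side edge (lid top vs dark side/wood) between shut and now
S=read_camera("scene").astype(float).max(2);S0=cv2.imread("pics/scene0.png").astype(float).max(2)
def edge(I,u):
    c=I[245:300,u];i=np.flatnonzero((c[:-1]>130)&(c[1:]<=130));return [round(245+k+(c[k]-130)/(c[k]-c[k+1]),2) for k in i][:2]
def pr(p):
    K,M=cam("scene");c=M[:3,:3].T@(np.array(p)-M[:3,3]);u=K@c/c[2];return u[:2]
H=np.array([.5417,.0385,.133]);yv=np.array([.182,.983,0]);xv=np.array([.983,-.182,0]);Z=np.array([0,0,1]);hg=H+.18*xv-.048*Z
def pe(th,u):
    f=lambda x,z:pr(hg+(x*np.cos(th)+z*np.sin(th))*xv+(-x*np.sin(th)+z*np.cos(th))*Z+.102*yv)
    a,b=f(-.202,.012),f(.002,.012);return a[1]+(b[1]-a[1])*(u-a[0])/(b[0]-a[0])
for u in(275,282,288):print(u,edge(S0,u),edge(S,u),[round(pe(t,u)-pe(0,u),2) for t in(.125,.15,.175,.2)])
s=telemetry.read_state();print(s['clock'],s['eef_pos'],s['contact_force'],s['joint_vel'].round(3))
E
```

```text
clock: 22.05
eef_pos: [0.5519, 0.0363, 0.1312]
ee_rot: [0.771, 0.637, -0.0, 0.0]
contact_force: [-9.2, 2.2, 0.8]
finger_gap: 0.0129
grasp_force: 30.0
275 [np.float64(283.83)] [np.float64(279.54)] [np.float64(-3.37), np.float64(-4.07), np.float64(-4.78), np.float64(-5.5)]
282 [np.float64(277.84), np.float64(296.96)] [np.float64(272.64)] [np.float64(-3.91), np.float64(-4.73), np.float64(-5.55), np.float64(-6.39)]
288 [np.float64(246.79), np.float64(272.64)] [np.float64(266.76)] [np.float64(-4.38), np.float64(-5.29), np.float64(-6.22), np.float64(-7.16)]
22.1 [0.55185573 0.03633848 0.13124325] [-8.79550258  1.43790837  0.86279822] [-0.001  0.     0.     0.001 -0.     0.001  0.001]
```

```bash
python3 -m jog '[{"delta_pos":[0,0,0.05],"dr":[0,0,0],"claw":0.05},{"delta_pos":[0,0,0.1],"dr":[0,0,0],"claw":0.05},{"delta_pos":[0,0,0.1],"dr":[0,0,0],"claw":0.05},{"delta_pos":[0,0,0.1],"dr":[0,0,0],"claw":0.05},{"delta_pos":[0,0,0.1],"dr":[0,0,0],"claw":0.05},{"delta_pos":[0,0,0.1],"dr":[0,0,0],"claw":0.05},{"delta_pos":[0,0,0.1],"dr":[0,0,0],"claw":0.05},{"delta_pos":[0,0,0.1],"dr":[0,0,0],"claw":0.05},{"delta_pos":[0,0,0.1],"dr":[0,0,0],"claw":0.05},{"delta_pos":[0,0,0.1],"dr":[0,0,0],"claw":0.05}]'; python3 -c "
from bench import workorder
print(workorder.close_job())"
```

```text
clock: 23.35
eef_pos: [0.5523, 0.0363, 0.1322]
ee_rot: [0.771, 0.637, 0.0, 0.0]
contact_force: [-5.7, 1.7, -1.7]
finger_gap: 0.0128
grasp_force: 30.0
the job is handed in; nothing more can be done
None
```

I handed the job in at about 23 s: the vent lever stands upright to within about 0.03 rad, and the gripper still holds the lid ajar at about 35 mm (arm position and camera differ by 2–3 mm), but no verdict came back.

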